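# Turn the heat under the pot down by one click

### The job

The lidded pot on the double hob has come to the boil, so turn the heat under it down by one click: with a fingertip, and without gripping it, roll the knurled dial in front of the pot anticlockwise until it clicks into the next notch, then take the hand away. Leave the other dial as it is, and the hob, the pots and everything else standing where they are.

Things in the scene. Friction and masses are not known exactly. Their poses are not given: they have to be found in the camera images.
- hob: Loose double hob, 360 mm deep (x) by 560 wide (y), flat top 65 mm up, 6.5 kg. Origin: centre of underside; x points away from the robot, y to its left. x from -180 to -80 mm: steel control strip; behind it black glass with cooking rings centred at x = 45, y = +140 (left) and -140 mm (right). Straight in front of each ring, at x = -130 mm, is its dial.
- dial_left (a joint): Left dial's angle (rad), clockwise from above positive; 0: white line along the hob's +x. Turning down makes it smaller. Notches: -1.178 off, -0.393 low, 0.393 medium, 1.178 high. Starts in medium or high (rarely balanced between: then medium is next). Let go, it goes to the nearer notch. It takes 0.06 N m (2.3 N at the rim); a fingertip pressed on the rim with 6 to 10 N turns it without slip.
- dial_right (a joint): The same for the right dial, which is identical to the left one.
- dial_left_top (a point): Centre of the top face of the left dial, on its axis, 24 mm above the hob's top face (89 mm above the counter). The dial is an upright black plastic cylinder, 54 mm in diameter and 24 mm high, with a knurled side and a flat top with one white pointer line; it stands directly on the strip.
- dial_right_top (a point): The same point of the right dial.
- dial_left_mark (a point): Outer part of the white pointer line on the left dial's top face, 24 mm from its axis; shows which way the dial points.
- dial_right_mark (a point): The same point of the right dial.
- pot: Stainless pot with its lid on, standing on one of the two rings, left or right; its place tells which dial is wanted. 170 mm in diameter, 82 mm high, black lid knob up to 123 mm, a loop handle at either side (along its y) reaching 117 mm from the axis. Origin: centre of its bottom.
- frying_pan: Dark open frying pan on the other ring, 210 mm across the rim, 44 mm high, long handle along its +x, reaching 225 mm from its centre. Origin: centre of its bottom. Leave alone.
- spoon_rest: Blue ceramic spoon rest, a low dish 92 mm across and 18 mm high with a lug along its +y reaching 72 mm from the centre, standing on the control strip between the two dials. Origin: centre of its bottom. Leave alone.
- board: Round ironwood chopping board, 300 mm in diameter, 50 mm thick, left of the hob. Origin: centre of its underside. Leave alone.
- ginger: Knobbly ginger root about 110 by 75 by 30 mm lying on the board. Origin: middle of its underside. Leave alone.
- grater: Flat stainless ginger grater, 220 by 66 by 9 mm, lying on the counter in front of the hob's left end, handle along its -x. Origin: near its middle, on the counter. Leave alone.
- seasoning_box: White plastic seasoning box, 90 by 204 mm (its y) and 66 mm high, with three hinged flaps, right of the hob. Origin: centre of its underside. Leave alone.
- chopstick_a: Wooden chopstick 240 mm long, 7 mm thick, lying on the counter in front of the hob's right part. Origin: its middle, on the counter. Leave alone.
- chopstick_b: The second chopstick, beside the first. Leave alone.

How it is judged:
At the end, for the whole second after the job is handed in: The dial in front of the pot rests in the next notch below where it started (within 0.12 rad of low if it started at medium, of medium if it started at high; its pointer mark 7 to 25 mm from where it began), and the other dial's mark is within 12 mm of where it began (a whole click is 18 mm) (((y of pot in the frame of hob above 0 m and (value of joint dial_left between -0.513 and -0.273 rad or value of joint dial_left between 0.273 and 0.513 rad) and distance of dial_left_mark from where it was at the start of the episode between 0.007 and 0.025 m and velocity of joint dial_left between -0.1 and 0.1 rad/s and distance of dial_right_mark from where it was at the start of the episode below 0.012 m) or (not (y of pot in the frame of hob above 0 m) and (value of joint dial_right between -0.513 and -0.273 rad or value of joint dial_right between 0.273 and 0.513 rad) and distance of dial_right_mark from where it was at the start of the episode between 0.007 and 0.025 m and velocity of joint dial_right between -0.1 and 0.1 rad/s and distance of dial_left_mark from where it was at the start of the episode below 0.012 m))); the robot touches nothing.
It fails at once if the dial of the frying pan's ring is turned (its mark moves more than 12 mm; a click is 18 mm) ((y of pot in the frame of hob above 0 m and distance of dial_right_mark from where it was at the start of the episode above 0.012 m) or (not (y of pot in the frame of hob above 0 m) and distance of dial_left_mark from where it was at the start of the episode above 0.012 m)).
It fails at once if a dial is gripped: the fingers touch it while standing on both sides of it (TCP within 10 mm of its axis) ((horizontal distance between the grasp point and dial_left_top below 0.01 m and contact force between the fingers and dial_left above 0.5 N) or (horizontal distance between the grasp point and dial_right_top below 0.01 m and contact force between the fingers and dial_right above 0.5 N)).
It fails at once if the hob is lifted or shoved more than 6 mm (distance of hob from where it was at the start of the episode above 0.006 m).
It fails at once if anything else standing about is lifted or moved more than 15 mm (distance of any of pot, frying_pan, spoon_rest, ginger, grater, chopstick_a, chopstick_b from where it was at the start of the episode above 0.015 m).
It also fails if it takes over 40 s, if anything falls off the work surface, if the arm or the gripper's body presses on something with over 40 N, if the wrist force passes 120 N, or if a joint passes its speed limit or range.

### The arm

A 6-joint arm with a two-finger parallel gripper is mounted at the origin on the work surface. World frame = base frame: x ahead of the robot, y to its left, z up, the work surface at z = 0. Lengths are in m, angles in rad, forces in N, time in s.
With the tool pointing down it reaches from about 0.35 to 0.775 m from the base axis. Payload 7.3 kg.
Tool frame: the origin (TCP) lies between the finger pads, 19 mm behind the fingertips; this is the grasp point; z points along the fingers, y is the line along which they close (so a half turn about z gives the same grasp; the last joint's range is limited). The gripper opens to 92 mm and grips with 3 to 60 N. Pads are 19 mm wide; open, the fingers measure 130 mm over their backs; the gripper's body (75 mm by 190 mm) begins 47 mm behind the grasp point.
Start: joints at [1.108, 0.342, 1.524, -0, 1.275, -0.146], TCP at [0.164, 0.499, 0.246] pointing down, gripper open.
Joint ranges: [-2.53, 2.53], [-0.77, 2.02], [0.04, 2.7], [-1, 4.14], [0.28, 2.66], [-3.11, 3.11]. Speed limits (rad/s): [2.57, 2.57, 3.14, 3.14, 3.14, 3.14].

### API

Orientations are given as [roll, pitch, yaw] about the fixed x, y, z axes, in that order (R = Rz(yaw) Ry(pitch) Rx(roll)).
In Python, from cell import monitor, vision, workorder gives the robot as it stands.
- The arm moves only by the tool move_arm, never from a script. Its argument "rows" is a list of rows, each a list of 5 numbers: the shift along the world's x, y, z in mm, then the turn about the world's z in rad, then the closure, from -1 (fully open) to 1 (shut). A call has 1 to 12 rows; each row shifts and turns the commanded pose from where the row before left it; what a row does not reach is not made up. A row lasts 1/10 s, in which the tool goes at most 50 mm and 8.59 degrees, less where a joint would pass 70% of its speed; a pose out of reach is approached as far as the arm can. A call is refused whole if a number of a shift passes 50 or a number of a turn 0.15, either way. A call with a gripper value outside its range is refused whole. The fingers move at their own pace and stop on an object; "newtons" is the grip in N (left out, the last holds). Time passes only in rows, so rows that do not move let the fingers close. It gives the time, the measured TCP pose, the force, the opening and the grip force at its end, in the units of the state.
- monitor.observe(): the state, without advancing time (a new reading comes with each control period).
- vision.read_camera(name): name is "scene" or "top"; returns the picture (400x640x3 uint8, red, green, blue); there is no depth.
- vision.get_calibration(name): a dict with "K" (3x3 intrinsics, pixels), "T" (4x4, takes a point from camera to world coordinates). Camera axes: x right, y up, looking along -z (the intrinsics and any distortion apply to the point x, -y, -z); pixel columns grow to the right and rows downward; lengths in m; the calibration is good to about 2 mm. A picture is of the moment at which its call begins. get_calibration takes no time and is no camera call.
- workorder.hand_in(): hands the job in; it is judged then, once.
The state is a dict: "time": time; "qpos": joint angles; "qvel": joint speeds; "joint_efforts": joint torques, N m; "tool_pos": TCP position; "tool_rot": TCP orientation; "contact_force": force on the tool from outside, world axes, zero at the start; "torque": the same for the moment, N m; "opening": finger opening in m; "grip_force": force on a finger pad.
Only numpy, scipy, OpenCV 4.12 (cv2) and the standard library are available. Lean on these libraries where they do the work, as an engineer would, in place of code of your own. Each camera call takes 0.05 s, during which the arm holds its last target. There are 200 camera calls.

## Working session

There is one attempt and no reset: what is moved stays moved. The work goes in short steps, Python scripts to look and compute and a tool call to move; the robot and the scene stay as the last step left them, time stands still between calls to the robot, and variables do not carry over. Pictures are saved under pics/ and viewed, at most 10 in all, crops included, and the job is handed in when it is done.

Besides the shell and the picture viewer there is one more tool, called after ">>>" as name([rows], argument=value, ...), one row to a line, values as JSON. move_arm: Moves the arm, as the interface text tells. Its arguments: {"type":"object","properties":{"rows":{"type":"array","items":{"type":"array","items":{"type":"number"}}},"newtons":{"type":"number"}},"required":["rows"]}

```bash
mkdir -p pics; cat > h.py <<'E'
import numpy as np, cv2
from cell import monitor, vision, workorder
def ray(name,u,v,z):
    c=vision.get_calibration(name);K=np.array(c["K"]);T=np.array(c["T"])
    d=np.linalg.inv(K)@[u,v,1.];d=T[:3,:3]@(d*[1,-1,-1]);o=T[:3,3]
    return o+d*(z-o[2])/d[2]
def proj(name,p):
    c=vision.get_calibration(name);K=np.array(c["K"]);T=np.array(c["T"])
    q=T[:3,:3].T@(np.array(p)-T[:3,3]);q=K@(q*[1,-1,-1]);return q[:2]/q[2]
E
python3 - <<'E'
from h import *
for n in("top","scene"):
    im=vision.read_camera(n);cv2.imwrite(f"pics/{n}0.png",cv2.cvtColor(im,cv2.COLOR_RGB2BGR))
    print({k:np.round(v,3).tolist() for k,v in vision.get_calibration(n).items() if k in("K","T")}, vision.get_calibration(n).keys())
print(monitor.observe())
E
```

```text
{'K': [[457.903, 0.0, 320.813], [0.0, 457.903, 209.239], [0.0, 0.0, 1.0]], 'T': [[0.013, 0.994, -0.112, 0.356], [-1.0, 0.014, 0.005, 0.024], [0.007, 0.112, 0.994, 1.572], [0.0, 0.0, 0.0, 1.0]]} dict_keys(['K', 'T'])
{'K': [[485.01, 0.0, 314.072], [0.0, 485.01, 195.673], [0.0, 0.0, 1.0]], 'T': [[-0.23, -0.606, 0.762, 1.746], [0.973, -0.147, 0.176, 0.324], [0.005, 0.782, 0.624, 1.088], [0.0, 0.0, 0.0, 1.0]]} dict_keys(['K', 'T'])
{'time': 0.1, 'qpos': array([ 1.10800194e+00,  3.42663532e-01,  1.52490792e+00,  1.73570342e-05,
        1.27541237e+00, -1.45998975e-01]), 'qvel': array([ 0.0001931 , -0.0026726 , -0.00174306, -0.00098045,  0.00240236,
        0.00290482]), 'joint_efforts': array([ 1.95729619e-03, -4.32000804e+01, -2.44696552e+01,  7.20707746e-02,
        5.26229327e-02, -3.37321057e-05]), 'tool_pos': array([0.16337228, 0.49858153, 0.24491374]), 'tool_rot': array([-3.14021870e+00, -2.18810198e-04,  2.82479203e+00]), 'contact_force': array([ 0.21410976, -0.26893418,  0.05743436]), 'torque': array([0.02635145, 0.00187393, 0.02160889]), 'grip_force': 0.0, 'opening': 0.09184127052568707}
```

View pics/top0.png

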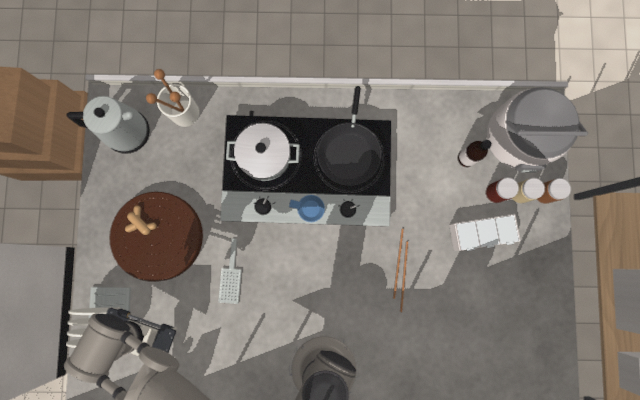

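View pics/scene0.png

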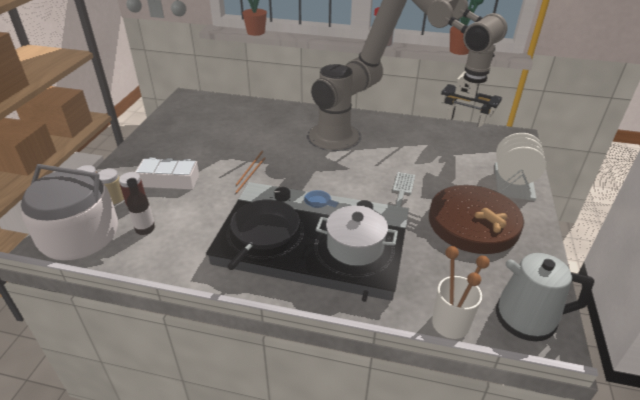

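The pot stands on the left ring (top picture, about 262,150), so the left dial, at about (263,206), is the one to turn. The pan is on the right ring, with its dial at (348,209). I'll zoom in on the left dial.

```bash
python3 - <<'E'
from h import *
im=cv2.imread("pics/top0.png")
a=cv2.resize(im[190:226,240:300],None,fx=10,fy=10,interpolation=cv2.INTER_CUBIC)
b=cv2.resize(im[190:226,320:380],None,fx=10,fy=10,interpolation=cv2.INTER_CUBIC)*1
cv2.imwrite("pics/c0.png",cv2.resize(np.vstack([a,b]),None,fx=.8,fy=.8))
g=im.max(2)
for x0 in (245,332):
    s=g[192:222,x0:x0+36]; m=(s<75).astype(np.uint8)
    n,l,st,c=cv2.connectedComponentsWithStats(m)
    for i in range(1,n):
        if st[i,4]>30: print(x0,st[i]+[x0,192,0,0,0],c[i]+[x0,192],ray("top",*(c[i]+[x0,192]),0.082))
for p in [(227,116),(391,122),(390,225),(221,223),(222,192),(390,196)]: print(p,ray("top",*p,0.065).round(4))
for p in [(244,231),(240,240),(236,266),(231,303),(210,229),(312,208)]: print(p,ray("top",*p,0.01).round(3))
E
```

```text
245 [255 198  16  16 187] [262.44919786 206.27807487] [0.53101401 0.20798249 0.082     ]
332 [332 192  36   4 108] [350.         193.01851852] [ 0.5788711  -0.07846529  0.082     ]
332 [340 201  16  17 198] [347.32828283 208.95454545] [ 0.52600975 -0.07001862  0.082     ]
(227, 116) [0.839  0.3383 0.065 ]
(391, 122) [ 0.8264 -0.2172  0.065 ]
(390, 225) [ 0.4766 -0.2124  0.065 ]
(221, 223) [0.4757 0.345  0.065 ]
(222, 192) [0.5789 0.3456 0.065 ]
(390, 196) [ 0.5733 -0.2128  0.065 ]
(244, 231) [0.454 0.277 0.01 ]
(240, 240) [0.423 0.29  0.01 ]
(236, 266) [0.335 0.301 0.01 ]
(231, 303) [0.212 0.313 0.01 ]
(210, 229) [0.459 0.393 0.01 ]
(312, 208) [0.536 0.047 0.01 ]
```

View pics/c0.png

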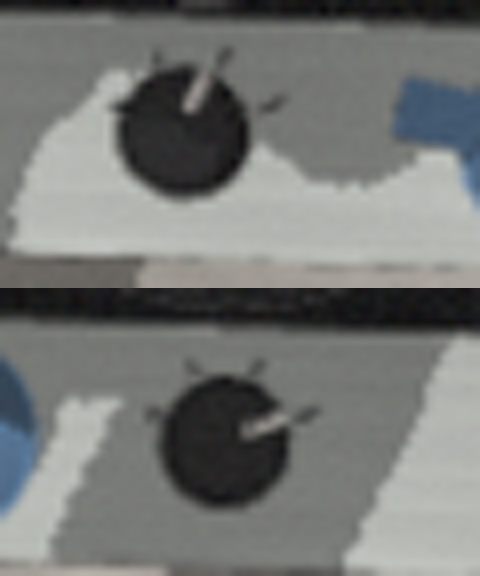

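The left dial's white line points about 23° right of +x, which is medium, so the target is low: 0.785 rad anticlockwise, about 21 mm at the rim. The dial axis is near (0.530, 0.207). With the fingers shut, I'll press their flat side on the front of the rim and roll it like a rack toward −y.

>>> move_arm([
  [29, -28, 0, 0.032, 1],
  [29, -28, 0, 0.032, 1],
  [29, -28, 0, 0.032, 1],
  [29, -28, 0, 0.032, 1],
  [29, -28, 0, 0.032, 1],
  [29, -28, -10, 0.032, 1],
  [29, -28, -15, 0.032, 1],
  [29, -28, -15, 0.032, 1],
  [29, -28, -15, 0.032, 1],
  [29, -28, -15, 0.029, 1],
], newtons=20)

```text
time: 1.1
tool_pos: [0.4543, 0.2175, 0.1748]
tool_rot: [3.142, -0.0, -3.14]
contact_force: [-0.2, 0.5, 0.3]
opening: 0.0164
grip_force: 0.0
```

>>> move_arm([
  [0, 0, -30, 0, 1],
  [0, 0, -30, 0, 1],
  [0, 1, -22, 0, 1],
  [0, 0, 0, 0, 1],
  [0, 0, 0, 0, 1],
])

```text
time: 1.6
tool_pos: [0.4536, 0.2199, 0.0937]
tool_rot: [-3.141, -0.001, -3.141]
contact_force: [0.4, -0.4, 0.0]
opening: 0.0004
grip_force: 0.0
```

```bash
python3 - <<'E'
from h import *
im=cv2.cvtColor(vision.read_camera("top"),cv2.COLOR_RGB2BGR)
s=cv2.cvtColor(vision.read_camera("scene"),cv2.COLOR_RGB2BGR)
a=cv2.resize(im[180:250,215:305],(630,490),interpolation=cv2.INTER_CUBIC)
u,v=proj("scene",[.53,.207,.08]).astype(int);print(u,v)
b=cv2.resize(s[v-30:v+40,u-45:u+45],(630,490),interpolation=cv2.INTER_CUBIC)
cv2.imwrite("pics/c1.png",cv2.resize(np.vstack([a,b]),None,fx=.6,fy=.6))
print(monitor.observe()["tool_pos"])
E
```

```text
363 206
[0.45429959 0.22025709 0.09477362]
```

View pics/c1.png

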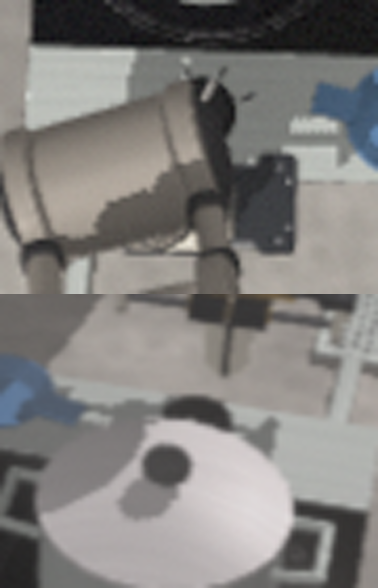

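The fingers hang just in front of the left dial, whose line still shows at medium (crop 210,90). Next I'll close in until they touch.

>>> move_arm([
  [15, 0, 0, 0, 1],
  [13, 0, 0, 0, 1],
  [6, 0, 0, 0, 1],
  [2, 0, 0, 0, 1],
  [0, 0, 0, 0, 1],
])

```text
time: 2.2
tool_pos: [0.4895, 0.22, 0.0939]
tool_rot: [3.141, 0.0, -3.141]
contact_force: [0.3, -0.1, 0.1]
opening: 0.0004
grip_force: 0.0
```

>>> move_arm([
  [2, 0, 0, 0, 1],
  [0, 0, 0, 0, 1],
])

```text
time: 2.4
tool_pos: [0.4914, 0.22, 0.0937]
tool_rot: [3.142, 0.0, -3.141]
contact_force: [0.6, -1.3, -0.3]
opening: 0.0006
grip_force: 0.0
```

>>> move_arm([
  [2, 0, 0, 0, 1],
  [0, 0, 0, 0, 1],
])

```text
time: 2.6
tool_pos: [0.4937, 0.2199, 0.0936]
tool_rot: [3.141, 0.0, -3.141]
contact_force: [-0.6, 0.4, 0.9]
opening: 0.0001
grip_force: 0.0
```

>>> move_arm([
  [1, 0, 0, 0, 1],
  [0, 0, 0, 0, 1],
])

```text
time: 2.8
tool_pos: [0.4942, 0.2199, 0.0934]
tool_rot: [-3.142, -0.001, -3.141]
contact_force: [-1.9, 0.2, 0.9]
opening: 0.0003
grip_force: 0.7
```

>>> move_arm([
  [1, 0, 0, 0, 1],
  [0, 0, 0, 0, 1],
])

```text
time: 3.0
tool_pos: [0.4944, 0.2199, 0.0934]
tool_rot: [-3.141, -0.003, -3.141]
contact_force: [-5.4, 0.5, 4.2]
opening: 0.0002
grip_force: 2.5
```

>>> move_arm([
  [0.8, 0, 0, 0, 1],
  [0, -2, 0, 0, 1],
  [0, -2, 0, 0, 1],
  [0, 0, 0, 0, 1],
])

```text
time: 3.4
tool_pos: [0.4944, 0.2161, 0.0934]
tool_rot: [3.141, -0.004, -3.141]
contact_force: [-7.7, 2.2, 5.0]
opening: 0.0004
grip_force: 3.7
```

>>> move_arm([
  [0, -2, 0, 0, 1],
  [0, -2, 0, 0, 1],
  [0, 0, 0, 0, 1],
])

```text
time: 3.7
tool_pos: [0.4944, 0.2119, 0.0934]
tool_rot: [-3.141, -0.004, -3.141]
contact_force: [-7.4, 0.2, 4.6]
opening: 0.0004
grip_force: 3.7
```

```bash
python3 - <<'E'
from h import *
im=cv2.cvtColor(vision.read_camera("top"),cv2.COLOR_RGB2BGR)
s=cv2.cvtColor(vision.read_camera("scene"),cv2.COLOR_RGB2BGR)
a=cv2.resize(im[180:250,215:305],(630,490),interpolation=cv2.INTER_CUBIC)
u,v=363,206
b=cv2.resize(s[v-30:v+40,u-45:u+45],(630,490),interpolation=cv2.INTER_CUBIC)
cv2.imwrite("pics/c2.png",cv2.resize(np.vstack([a,b]),None,fx=.6,fy=.6))
E
```

```text
(no output)
```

View pics/c2.png

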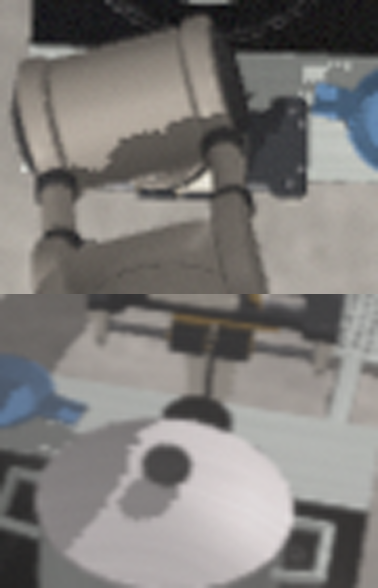

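The wrist hides the dial from above, but the fingers are on its front rim. The tangential force rose and then fell as expected, so I'll keep rolling.

>>> move_arm([
  [0, -2, 0, 0, 1],
  [0, -2, 0, 0, 1],
  [0, 0, 0, 0, 1],
])

```text
time: 4.1
tool_pos: [0.4946, 0.2076, 0.0933]
tool_rot: [-3.141, -0.004, -3.141]
contact_force: [-6.7, -1.2, 3.9]
opening: 0.0005
grip_force: 3.2
```

>>> move_arm([
  [0, -2, 0, 0, 1],
  [0, -2, 0, 0, 1],
  [0, 0, 0, 0, 1],
])

```text
time: 4.4
tool_pos: [0.4944, 0.2034, 0.0933]
tool_rot: [-3.141, -0.004, -3.141]
contact_force: [-6.9, -1.3, 4.1]
opening: 0.0003
grip_force: 3.5
```

>>> move_arm([
  [0, -2, 0, 0, 1],
  [0, -2, 0, 0, 1],
  [0, 0, 0, 0, 1],
])

```text
time: 4.7
tool_pos: [0.4945, 0.1993, 0.0933]
tool_rot: [-3.14, -0.004, -3.141]
contact_force: [-6.7, -1.8, 4.6]
opening: 0.0002
grip_force: 3.5
```

The tangential force has changed sign, so the dial is past the midpoint and being pulled into the next notch. I'll withdraw and check.

>>> move_arm([
  [-5, 0, 0, 0, 1],
  [-15, 0, 0, 0, 1],
  [-25, 0, 0, 0, 1],
  [-25, 0, 20, 0, 1],
  [-30, 0, 35, 0, 1],
  [-30, 0, 35, 0, 1],
  [0, 40, 20, 0, 1],
  [0, 40, 0, 0, 1],
  [0, 40, 0, 0, 1],
  [0, 40, 0, 0, 1],
  [0, 0, 0, 0, 1],
])

```text
time: 5.8
tool_pos: [0.3663, 0.3639, 0.2036]
tool_rot: [3.139, 0.002, -3.138]
contact_force: [0.6, -1.0, -0.1]
opening: 0.0004
grip_force: 0.0
```

```bash
python3 - <<'E'
from h import *
im=cv2.cvtColor(vision.read_camera("top"),cv2.COLOR_RGB2BGR)
cv2.imwrite("pics/top3.png",im)
a=cv2.resize(im[190:226,240:300],(600,360),interpolation=cv2.INTER_CUBIC)
b=cv2.resize(im[190:226,320:380],(600,360),interpolation=cv2.INTER_CUBIC)
cv2.imwrite("pics/c3.png",cv2.resize(np.vstack([a,b]),None,fx=.8,fy=.8))
print(monitor.observe()["tool_pos"],monitor.observe()["contact_force"])
E
```

```text
[0.3660971  0.36170486 0.20325667] [ 0.0284789  -0.81931883 -0.37504763]
```

View pics/c3.png

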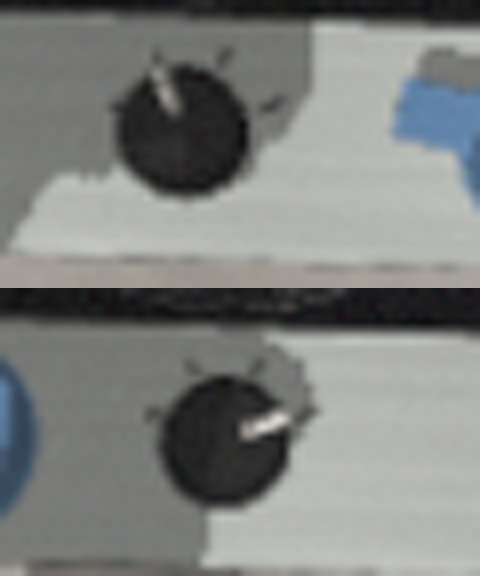

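The left dial's line now points at the low tick (crop 160,75). The right dial still points at high (265,425), the hob hasn't moved, and the hand is clear. I'll hand in.

```bash
python3 -c "
from h import *
print(workorder.hand_in())"
```

```text
the job is handed in; nothing more can be done
None
```

I rolled the left dial, in front of the pot, one click anticlockwise from medium to low; in the last picture the right dial and the hob were unchanged and the hand was clear, and the job is handed in (no verdict came back).

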